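# Sort the parts stripped from a chainsaw

## Robot

A 6-joint arm with a two-finger parallel gripper is mounted at the origin on the work surface. World frame = base frame: x ahead of the robot, y to its left, z up, the work surface at z = 0. Lengths are in m, angles in rad, forces in N, time in s.
With the tool pointing down it reaches from about 0.375 to 0.975 m from the base axis. Payload 3.8 kg.
Tool frame: the origin (TCP) lies midway between the tips of the shut fingers; the grasp point (between the pads) lies 19 mm behind it; z points along the fingers, y is the line along which they close (so a half turn about z gives the same grasp; the last joint's range is limited). The gripper opens to 88 mm and grips with 3 to 60 N. Pads are 18 mm wide; open, the fingers measure 123 mm over their backs; the gripper's body (75 mm by 187 mm) begins 45 mm behind the grasp point.
Start: joints at [1.227, 0.264, 1.604, -0, 1.274, -0.037], TCP at [0.204, 0.643, 0.239] pointing down, gripper open.
Joint ranges: [-2.63, 2.63], [-0.94, 2.18], [0.31, 2.57], [-1.31, 4.45], [0, 2.66], [-2.55, 2.55]. Speed limits (rad/s): [2.57, 2.57, 3.14, 3.14, 3.14, 3.14].

## Interface

Orientations are given as [roll, pitch, yaw] about the fixed x, y, z axes, in that order (R = Rz(yaw) Ry(pitch) Rx(roll)).
In Python, from plant import robot, cams, finish_job, nets gives the robot as it stands.
- The arm moves only by the shell command python3 -m inch 'ROWS' [FORCE]. ROWS is JSON, a list of rows, each an object with "claw": the finger opening in cm, from 0 to 8.81; "xyz": the shift along the tool's x, y, z in cm, a list of three; "rotation": the turn, a rotation vector about the tool's x, y, z in degrees, a list of three. In form: [{"claw": claw, "xyz": [dx, dy, dz], "rotation": [wx, wy, wz]}, ...]. A call has 1 to 12 rows; each row shifts and turns the commanded pose from where the row before left it, along the tool's axes as they then stand; what a row does not reach is not made up. A row lasts 1/10 s, in which the tool goes at most 50 mm and 8.59 degrees, less where a joint would pass 70% of its speed; a pose out of reach is approached as far as the arm can. A call with a gripper value outside its range is refused whole. The fingers move at their own pace and stop on an object; FORCE is the grip in N (left out, the last holds). Time passes only in rows, so rows that do not move let the fingers close. It gives the time, the measured TCP pose, the force, the opening and the grip force at its end, in the units of the state.
- robot.get_obs(): the state, without advancing time (a new reading comes with each control period).
- cams.camera(name): name is "scene" or "top" or "wrist"; returns the picture (480x640x3 uint8, red, green, blue); there is no depth.
- cams.camera_info(name): a dict with "fx", "fy", "cx", "cy" (pixels), "dist" ([k1, k2, p1, p2, k3] as OpenCV has them; the pictures are not rectified), "eye" and "orientation" of the camera in the world. Camera axes: x right, y up, looking along -z (the intrinsics and any distortion apply to the point x, -y, -z); pixel columns grow to the right and rows downward; lengths in m; the calibration is good to about 2 mm. A picture is of the moment at which its call begins: read the wrist's pose just before it. camera_info takes no time and is no camera call; for the wrist camera it gives the pose at the moment of the call.
- finish_job(): hands the job in; it is judged then, once.
Trained networks look in the newest picture that a camera, given by its name, has taken for a name from the list of things; names that differ only in an ending like _2 or _b are one class to them, and where a whole thing is asked for, a point or a joint stands for the part that bears it (a point fixed in the world has none). Each returns a list of dicts, best first, with "confidence" (0 to 1); they miss things now and then, are a little off and sometimes report something else, mostly with a low value. They report only what shows in the picture. A call takes as long as a camera call. They do not tell look-alikes from the thing itself.
- nets.boxes_of(camera, query): "rect" ([left, top, width, height] in pixels, round what is visible of it).
- nets.masks_of(camera, query): "mask" (480x640 bool, what is visible of it) and "rect" ([left, top, width, height] in pixels, round what is visible of it).
The state is a dict: "time": time; "joints": joint angles; "qd": joint speeds; "tau": joint torques, N m; "tcp_pos": TCP position; "orientation": TCP orientation; "contact_force": force on the tool from outside, world axes, zero at the start; "moment": the same for the moment, N m; "opening": finger opening in m; "finger_force": force on a finger pad.
Only numpy, scipy, OpenCV 4.12 (cv2) and the standard library are available. Lean on these libraries where they do the work, as an engineer would, in place of code of your own. Each camera call takes 0.05 s, during which the arm holds its last target. There are 200 camera calls.

## Task

Sort the parts stripped from the chainsaw into the three trays: the good spark plug (white insulator) into the blue tray, both filler caps (orange and green) into the yellow tray, and the scrap (burnt dark-brown spark plug and rusty clutch drum) into the red tray. Every part must lie flat on its tray's floor, not on a wall or on another part, with the caps and the drum the same way up as now. Leave the black grease can and the screwdriver where they are.

Things in the scene. Friction and masses are not known exactly. Their poses are not given: they have to be found in the camera images.
- plug_good_center (a point): centre of the good spark plug, bright steel with a white insulator, lying on its side (sizes in mm): 71 long along its x axis (threaded end at -x reaching 32, insulator and terminal end at +x reaching 39). Its thick hexagon at the middle is 20 long (x), 21 wide, 19 high: grasp it there, across the axis. Threads 14 in diameter, insulator 11. This point is at the hexagon's middle, 9.5 above what it lies on. 50 g
- plug_burnt_center (a point): centre of the burnt spark plug, dark brown all over, lying on its side (sizes in mm): 71 long along its x axis (threaded end at -x reaching 32, insulator and terminal end at +x reaching 39). Its thick hexagon at the middle is 20 long (x), 21 wide, 19 high: grasp it there, across the axis. Threads 14 in diameter, insulator 11. This point is at the hexagon's middle, 9.5 above what it lies on. 50 g
- cap_orange_center (a point): centre of the orange filler cap: (sizes in mm) a round cap 42 in diameter and 20 high, standing with its black disc and low orange finger bar (6 high, 7 wide) on top; this point is half-way up, 10 above the underside; z up through the top. Grasp across the diameter. 40 g
- cap_green_center (a point): centre of the green filler cap: (sizes in mm) a round cap 42 in diameter and 20 high, standing with its black disc and low green finger bar (6 high, 7 wide) on top; this point is half-way up, 10 above the underside; z up through the top. Grasp across the diameter. 40 g
- drum_center (a point): centre of the rusty brown clutch drum (sizes in mm): a disc 60 in diameter and 20 high with a round boss 28 in diameter standing 22 high on top of it; this point is on the axis 21 above the underside (1 above the disc's top face), z up through the boss. Grasp the boss. About 180 g
- tray_blue: blue sorting tray (sizes in mm): open tray with a blue floor and blue tags on its near and far sides, grey walls; fixed to the bench. Outside 138 (x) by 178 (y), inside 130 by 170; floor 4 thick, wall tops 26 above the bench, walls 4 thick. Origin on the bench under the tray's centre; its x runs across the short side, y along the long side, z up
- tray_yellow: yellow sorting tray (sizes in mm): open tray with a yellow floor and yellow tags on its near and far sides, grey walls; fixed to the bench. Outside 138 (x) by 178 (y), inside 130 by 170; floor 4 thick, wall tops 26 above the bench, walls 4 thick. Origin on the bench under the tray's centre; its x runs across the short side, y along the long side, z up
- tray_red: red sorting tray (sizes in mm): open tray with a red floor and red tags on its near and far sides, grey walls; fixed to the bench. Outside 138 (x) by 178 (y), inside 130 by 170; floor 4 thick, wall tops 26 above the bench, walls 4 thick. Origin on the bench under the tray's centre; its x runs across the short side, y along the long side, z up
- grease_can: bystander: closed black can with a pale metal top, standing upright, 56 mm in diameter, 75 mm high; origin at the centre of its underside. Leave alone
- screwdriver: bystander: screwdriver with red handle lying on the bench along its x axis (handle to -x), about 200 mm long and under 35 mm thick. Leave alone
Not all that is in view belongs to the job. Leave any purple look-alike of the part that bears plug_burnt_center alone.

How it is judged:
By the outcome, as a careful person would: the job done as asked, in the order asked, and still so for the second after the job is handed in, with the robot touching nothing.
It also fails if it takes over 120 s, if anything falls off the work surface, if the arm or the gripper's body presses on something with over 40 N, if the wrist force passes 120 N, or if a joint passes its speed limit or range.

## Working session

There is one attempt and no reset: what is moved stays moved. The work goes in short steps, Python scripts to look and compute and a shell command to move; the robot and the scene stay as the last step left them, time stands still between calls to the robot, and variables do not carry over. Pictures are saved under pics/ and viewed, at most 14 in all, crops included, and the job is handed in when it is done.

```bash
ls; mkdir -p pics
python3 - <<'E'
from plant import robot,cams
import cv2
for n in("top","scene"):
    cv2.imwrite(f"pics/{n}0.png",cams.camera(n)[:,:,::-1]); print(cams.camera_info(n))
print(robot.get_obs())
E
```

```text
pics
{'fx': 434.34475200427266, 'fy': 434.34475200427266, 'cx': 318.755562562749, 'cy': 239.27161097822622, 'dist': array([-0.09304817,  0.        ,  0.        ,  0.        ,  0.        ]), 'eye': array([ 0.43694985, -0.01255604,  1.08406093]), 'orientation': array([ 0.03775769,  0.01401028, -1.57142047])}
{'fx': 439.6155967051367, 'fy': 439.6155967051367, 'cx': 325.66670298467795, 'cy': 243.43493731887432, 'dist': array([0.01259723, 0.        , 0.        , 0.        , 0.        ]), 'eye': array([1.09248067, 0.44927772, 0.77120209]), 'orientation': array([0.77838496, 0.00295699, 2.19040924])}
{'time': 0.1, 'joints': array([ 1.22709913e+00,  2.64665735e-01,  1.60517513e+00,  2.68680351e-05,
        1.27373083e+00, -3.69172088e-02]), 'qd': array([ 0.00056915, -0.00158854, -0.00312184,  0.00117315,  0.00036101,
        0.00043827]), 'tau': array([ 1.51331813e-03, -5.03617537e+01, -3.58073330e+01,  7.30288820e-02,
        2.32141453e-02, -8.25193388e-05]), 'tcp_pos': array([0.2036383 , 0.64289725, 0.23755431]), 'orientation': array([-3.13961590e+00, -9.87023126e-05,  2.83480468e+00]), 'contact_force': array([-0.58550867,  1.01276602,  0.09075945]), 'moment': array([0.0396026 , 0.02489287, 0.03327034]), 'finger_force': 0.0, 'opening': 0.08817976797578309}
```

View pics/top0.png

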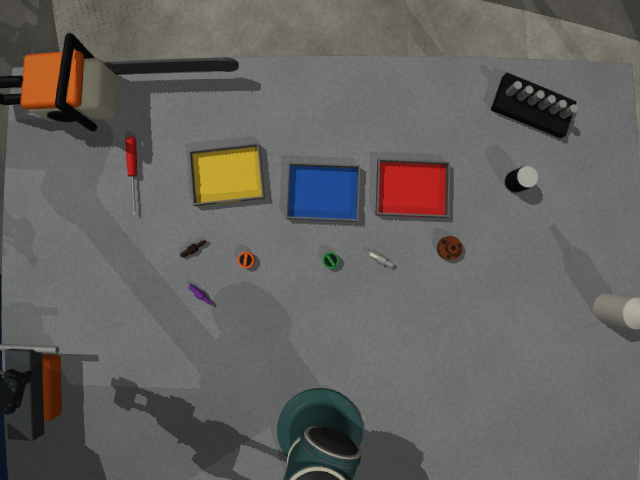

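View pics/scene0.png

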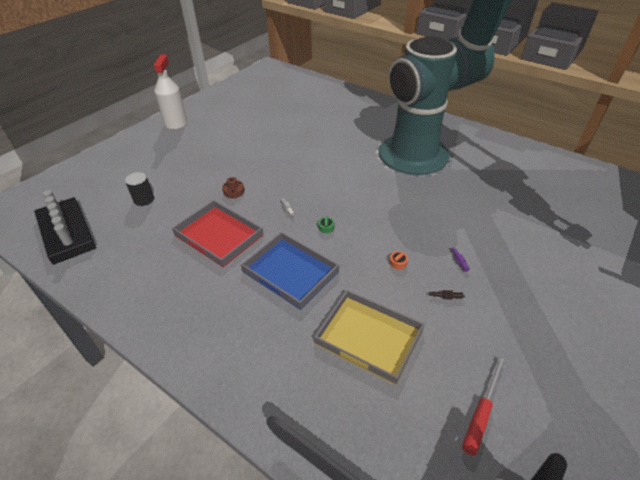

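The top view shows the trays: yellow (228,175), blue (323,192) and red (413,188). The parts are the orange cap (247,260), green cap (331,261), white plug (381,259) and drum (450,248). The burnt-plug candidates are the dark-brown one at (193,248) and the purple one at (202,295). The dark-brown one fits the description and the purple one is the decoy, which I'll confirm in a crop.

```bash
cat > h.py <<'E'
from plant import robot,cams,nets
import numpy as np,cv2
from scipy.spatial.transform import Rotation as R
def ray(info,uv):
    K=np.array([[info['fx'],0,info['cx']],[0,info['fy'],info['cy']],[0,0,1]])
    p=cv2.undistortPoints(np.array(uv,float).reshape(-1,1,2),K,info['dist']).reshape(-1,2)
    d=np.c_[p[:,0],-p[:,1],-np.ones(len(p))]
    return R.from_euler('xyz',info['orientation']).apply(d)
def plane(info,uv,z):
    d=ray(info,uv); return info['eye']+d*((z-info['eye'][2])/d[:,2])[:,None]
def meas(info,mask,z):
    """minimum-area rectangle of the mask on plane z: centre, sizes mm, long-axis angle deg; and centroid"""
    v,u=np.nonzero(mask); P=plane(info,np.c_[u,v],z)[:,:2]
    (c,s,a)=cv2.minAreaRect((P*1000).astype(np.float32))
    if s[0]<s[1]: a+=90; s=s[::-1]
    return np.round(np.array(c),1),np.round(s,0),round((a+90)%180-90,1),np.round(P.mean(0)*1000,1)
def go(x,y,z,yaw=None):
    """tool-frame shift (cm) and turn (deg about tool z) from the measured pose to a TCP target (m, deg yaw of tool x)"""
    o=robot.get_obs(); r=R.from_euler('xyz',o['orientation'])
    s=r.inv().apply(np.array([x,y,z])-o['tcp_pos'])*100
    cur=np.degrees(o['orientation'][2]); w=None
    if yaw is not None: w=-((yaw-cur+90)%180-90)
    rv=None
    if yaw is not None:
        t=R.from_euler('xyz',[np.pi,0,np.radians(cur-w)])
        rv=np.round((r.inv()*t).as_rotvec(degrees=True),1)
    print('shift cm',np.round(s,2),'rot',rv,'yaw now',round(cur,1),'j6',np.round(np.degrees(o['joints'][5]),0),'t',o['time'])
E
python3 - <<'E'
from h import *
im=cams.camera("top"); ii=cams.camera_info("top")
cv2.imwrite("pics/crop1.png",cv2.resize(im[225:315,165:285],None,fx=6,fy=6,interpolation=cv2.INTER_CUBIC)[:,:,::-1])
Z=dict(plug_good_center=.0095,plug_burnt_center=.0095,cap_orange_center=.015,cap_green_center=.015,drum_center=.02,tray_blue=.026,tray_yellow=.026,tray_red=.026,grease_can=.04,screwdriver=.015)
for q,z in Z.items():
    for m in nets.masks_of("top",q)[:3]:
        print(q,round(m['confidence'],2),np.round(m['rect']),*meas(ii,m['mask'],z))
E
```

```text
plug_good_center 0.76 [367. 253.  27.  16.] [ 427.6 -149.6] [73. 21.] 63.4 [ 426.9 -152.5]
plug_burnt_center 0.74 [182. 240.  22.  16.] [454.1 319.4] [63. 22.] -45.4 [453.4 320.6]
plug_burnt_center 0.46 [189. 281.  20.  25.] [341.1 299.1] [71. 23.] 54.0 [341.  299.3]
cap_orange_center 0.57 [237. 254.  19.  12.] [426.3 182.3] [40. 40.] -89.8 [427.5 182.8]
cap_green_center 0.71 [319. 252.  20.  16.] [426.3 -25.2] [39. 39.] 90.0 [426.5 -24.6]
drum_center 0.91 [436. 240.  26.  25.] [ 454.1 -318.2] [65. 57.] 89.5 [ 454.8 -317.6]
tray_blue 0.98 [285. 163.  75.  59.] [594.4  -6.2] [178. 140.] 87.5 [594.4  -6.6]
tray_yellow 0.67 [186. 144.  78.  62.] [639.1 232.5] [185. 141.] -83.2 [638.5 231.5]
tray_red 0.74 [377. 159.  75.  57.] [ 603.9 -229.5] [183. 142.] 88.1 [ 603.5 -227.9]
grease_can 0.64 [500. 167.  40.  26.] [ 625.6 -496.1] [85. 54.] -71.8 [ 624.6 -494.8]
screwdriver 0.72 [126. 138.  14.  75.] [644.8 481.3] [197.  29.] 2.1 [672.6 479.9]
```

View pics/crop1.png

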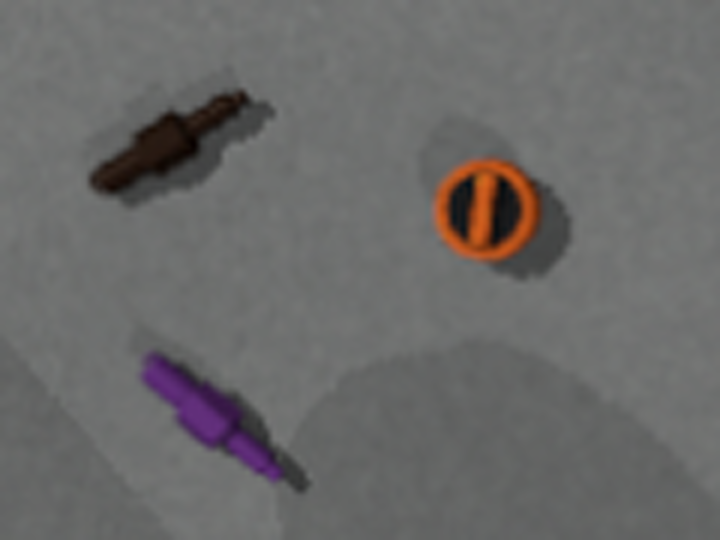

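The crop confirms it: the dark-brown plug has its hexagon at top pixel (193,249), and the purple look-alike is at about (200,294). The orange cap is at (246,260).

Run:
```python
from h import *
ii=cams.camera_info("top")
P=plane(ii,[[192.8,249.2],[181.7,255.8],[205,241.2]],.0095);print(P.round(4)); d=P[2]-P[1]; a=np.degrees(np.arctan2(d[1],d[0]));print(a)
go(P[0][0],P[0][1],.16,a)
```

```text
[[0.453  0.3179 0.0095]
 [0.4365 0.3462 0.0095]
 [0.4731 0.287  0.0095]]
-58.28852994931831
shift cm [-33.59 -23.51   7.87] rot [ 0.  -0.  40.7] yaw now 162.4 j6 -2.0 t 0.65
```

```bash
python3 -m inch '[{"claw":8.8,"xyz":[-3.73,-2.61,0.87],"rotation":[0,0,0]},{"claw":8.8,"xyz":[-3.73,-2.61,0.87],"rotation":[0,0,0]},{"claw":8.8,"xyz":[-3.73,-2.61,0.87],"rotation":[0,0,0]},{"claw":8.8,"xyz":[-3.73,-2.61,0.87],"rotation":[0,0,0]},{"claw":8.8,"xyz":[-3.73,-2.61,0.87],"rotation":[0,0,0]},{"claw":8.8,"xyz":[-3.73,-2.61,0.87],"rotation":[0,0,0]},{"claw":8.8,"xyz":[-3.73,-2.61,0.87],"rotation":[0,0,0]},{"claw":8.8,"xyz":[-3.73,-2.61,0.87],"rotation":[0,0,0]},{"claw":8.8,"xyz":[-3.73,-2.61,0.87],"rotation":[0,0,0]}]' 20
python3 -m inch '[{"claw":8.8,"xyz":[0,0,0],"rotation":[0,0,8.14]},{"claw":8.8,"xyz":[0,0,0],"rotation":[0,0,8.14]},{"claw":8.8,"xyz":[0,0,0],"rotation":[0,0,8.14]},{"claw":8.8,"xyz":[0,0,0],"rotation":[0,0,8.14]},{"claw":8.8,"xyz":[0,0,0],"rotation":[0,0,8.14]},{"claw":8.8,"xyz":[0,0,0],"rotation":[0,0,0]},{"claw":8.8,"xyz":[0,0,0],"rotation":[0,0,0]}]'
cat >> h.py <<'E'
def wrist(q,z,name):
    ii=cams.camera_info("wrist"); im=cams.camera("wrist"); cv2.imwrite(f"pics/{name}.png",im[:,:,::-1])
    for m in nets.masks_of("wrist",q)[:2]: print(q,round(m['confidence'],2),np.round(m['rect']),*meas(ii,m['mask'],z))
    return ii
E
python3 - <<'E'
from h import *
ii=wrist("plug_burnt_center",.0095,"w1"); print(ii)
go(.453,.3179,.01,-58.3)
E
```

```text
time: 1.55
tcp_pos: [0.454, 0.3167, 0.1605]
orientation: [3.141, 0.001, 2.835]
contact_force: [0.6, 0.3, -0.0]
opening: 0.0878
finger_force: 0.0
time: 2.25
tcp_pos: [0.453, 0.3182, 0.1605]
orientation: [3.141, 0.0, 2.128]
contact_force: [0.4, 0.1, 0.1]
opening: 0.0878
finger_force: 0.0
plug_burnt_center 0.92 [309. 169.  31. 109.] [454.9 317.4] [76. 21.] -58.6 [453.1 319.8]
plug_burnt_center 0.72 [114. 132. 107.  50.] [339.1 299. ] [76. 21.] 54.5 [340.9 301.2]
{'fx': 428.70928601651826, 'fy': 428.70928601651826, 'cx': 321.81290203905485, 'cy': 240.1014277167507, 'dist': array([-0.05114985,  0.        ,  0.        ,  0.        ,  0.        ]), 'eye': array([0.41821273, 0.37501414, 0.30547701]), 'orientation': array([-2.59238320e-01,  4.03761668e-04,  5.56743162e-01])}
shift cm [-3.000e-02 -1.000e-02  1.505e+01] rot [0.  0.  0.2] yaw now 121.9 j6 1.0 t 2.35
```

View pics/w1.png

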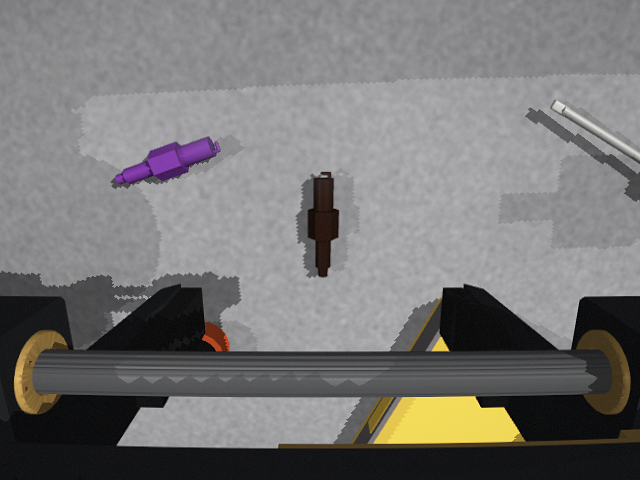

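The wrist view shows the brown plug with its hexagon at (323,223), between the fingers. The purple look-alike is at (168,161), well to the left.

Run:
```python
from h import *
ii=cams.camera_info("wrist"); p=plane(ii,[[323,223]],.0095)[0]; print(p); go(p[0],p[1],.004,-58.5)
```

```text
[0.45362774 0.31938484 0.0095    ]
shift cm [ 0.06  0.12 15.65] rot [0.  0.  0.4] yaw now 121.9 j6 1.0 t 2.35
```

```bash
python3 -m inch '[{"claw":8.8,"xyz":[0.06,0.12,4],"rotation":[0,0,0.4]},{"claw":8.8,"xyz":[0,0,4],"rotation":[0,0,0]},{"claw":7,"xyz":[0,0,4],"rotation":[0,0,0]},{"claw":6,"xyz":[0,0,2.4],"rotation":[0,0,0]},{"claw":5,"xyz":[0,0,1.2],"rotation":[0,0,0]},{"claw":1,"xyz":[0,0,0],"rotation":[0,0,0]},{"claw":1,"xyz":[0,0,0],"rotation":[0,0,0]},{"claw":1,"xyz":[0,0,0],"rotation":[0,0,0]},{"claw":1,"xyz":[0,0,0],"rotation":[0,0,0]},{"claw":1,"xyz":[0,0,0],"rotation":[0,0,0]},{"claw":1,"xyz":[0,0,0],"rotation":[0,0,0]}]' 25
python3 -m inch '[{"claw":1,"xyz":[0,0,-2],"rotation":[0,0,0]},{"claw":1,"xyz":[0,0,-4],"rotation":[0,0,0]},{"claw":1,"xyz":[0,0,-4],"rotation":[0,0,0]},{"claw":1,"xyz":[0,0,0],"rotation":[0,0,0]}]'
python3 - <<'E'
from h import *
# red tray: yaw ~ -2
go(.604-.0,-.229+.042,.10,88)
E
```

```text
time: 3.45
tcp_pos: [0.4541, 0.3195, 0.0052]
orientation: [3.14, -0.0, 2.117]
contact_force: [-0.3, -0.0, 3.2]
opening: 0.0207
finger_force: 25.0
time: 3.85
tcp_pos: [0.4577, 0.3219, 0.1109]
orientation: [3.13, -0.0, 2.118]
contact_force: [1.7, 0.7, 0.9]
opening: 0.0203
finger_force: 25.0
shift cm [-51.08 -13.97   0.91] rot [ 0.6 -0.2 33.3] yaw now 121.3 j6 1.0 t 3.85
```

```bash
python3 -m inch '[{"claw":1,"xyz":[-2.6,-0.7,0],"rotation":[0,0,0]},{"claw":1,"xyz":[-4.6,-1.26,0],"rotation":[0,0,0]},{"claw":1,"xyz":[-4.7,-1.29,0],"rotation":[0,0,0]},{"claw":1,"xyz":[-4.7,-1.29,0],"rotation":[0,0,0]},{"claw":1,"xyz":[-4.7,-1.29,0],"rotation":[0,0,0]},{"claw":1,"xyz":[-4.7,-1.29,0],"rotation":[0,0,0]},{"claw":1,"xyz":[-4.7,-1.29,0],"rotation":[0,0,0]},{"claw":1,"xyz":[-4.7,-1.29,0],"rotation":[0,0,0]},{"claw":1,"xyz":[-4.7,-1.29,0],"rotation":[0,0,0]},{"claw":1,"xyz":[-4.7,-1.29,0],"rotation":[0,0,0]},{"claw":1,"xyz":[-4,-1,0],"rotation":[0,0,0]},{"claw":1,"xyz":[-2.1,-0.6,0],"rotation":[0,0,0]}]'
python3 -m inch '[{"claw":1,"xyz":[0,0,0],"rotation":[0,0,8.3]},{"claw":1,"xyz":[0,0,0],"rotation":[0,0,8.3]},{"claw":1,"xyz":[0,0,0],"rotation":[0,0,8.3]},{"claw":1,"xyz":[0,0,0],"rotation":[0,0,8.3]},{"claw":1,"xyz":[0,0,0],"rotation":[0,0,0]},{"claw":1,"xyz":[0,0,0],"rotation":[0,0,0]}]'
python3 - <<'E'
from h import *
# wall-inner quadrant colour check of the red tray in the wrist view
ii=wrist("tray_red",.026,"w2")
go(.604,-.229+.042,.010,88)
E
```

```text
time: 5.05
tcp_pos: [0.5998, -0.1909, 0.1035]
orientation: [-3.141, 0.0, 2.115]
contact_force: [-0.1, 1.1, -1.0]
opening: 0.0203
finger_force: 25.0
time: 5.65
tcp_pos: [0.5992, -0.187, 0.1038]
orientation: [-3.14, -0.001, 1.542]
contact_force: [-0.5, -0.2, -1.1]
opening: 0.0206
finger_force: 25.0
tray_red 0.76 [203. 163. 267. 278.] [ 604.3 -225. ] [172. 138.] 87.7 [ 604.9 -190.4]
shift cm [0.03 0.46 9.41] rot [-0.  -0.   0.3] yaw now 88.3 j6 -18.0 t 5.75
```

View pics/w2.png

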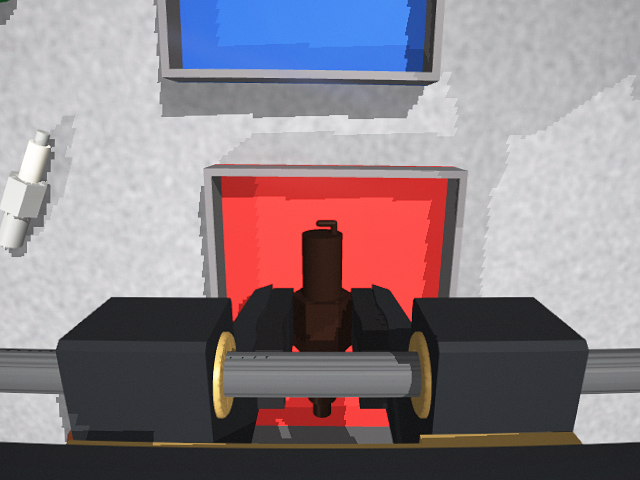

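The plug hangs level over the red floor, with its thread tip at (327,225) and the wall's top edge at row 170, so there is room to lower it.

```bash
python3 -m inch '[{"claw":1,"xyz":[0,0.4,3],"rotation":[0,0,0.3]},{"claw":1,"xyz":[0,0,3.2],"rotation":[0,0,0]},{"claw":1,"xyz":[0,0,2],"rotation":[0,0,0]},{"claw":1,"xyz":[0,0,1.1],"rotation":[0,0,0]},{"claw":1,"xyz":[0,0,0],"rotation":[0,0,0]},{"claw":3.5,"xyz":[0,0,0],"rotation":[0,0,0]},{"claw":3.5,"xyz":[0,0,0],"rotation":[0,0,0]},{"claw":3.5,"xyz":[0,0,0],"rotation":[0,0,0]},{"claw":3.5,"xyz":[0,0,-3],"rotation":[0,0,0]},{"claw":3.5,"xyz":[0,0,-4],"rotation":[0,0,0]},{"claw":8.8,"xyz":[0,0,-5],"rotation":[0,0,0]},{"claw":8.8,"xyz":[0,0,0],"rotation":[0,0,0]}]'
python3 - <<'E'
from h import *
go(.4545,-.318,.16,88)
E
```

```text
time: 6.95
tcp_pos: [0.6094, -0.1898, 0.1409]
orientation: [3.127, 0.005, 1.533]
contact_force: [0.6, 0.6, 0.7]
opening: 0.0488
finger_force: 0.0
shift cm [-13.41 -14.96  -2.07] rot [ 0.9  0.3 -0.2] yaw now 87.8 j6 -17.0 t 6.95
```

```bash
python3 -m inch '[{"claw":8.8,"xyz":[-3.3,-3.7,-0.5],"rotation":[0,0,0]},{"claw":8.8,"xyz":[-3.3,-3.7,-0.5],"rotation":[0,0,0]},{"claw":8.8,"xyz":[-3.3,-3.7,-0.5],"rotation":[0,0,0]},{"claw":8.8,"xyz":[-3.3,-3.7,-0.5],"rotation":[0,0,0]},{"claw":8.8,"xyz":[0,0,0],"rotation":[0,0,0]},{"claw":8.8,"xyz":[0,0,0],"rotation":[0,0,0]}]'
python3 - <<'E'
from h import *
ii=wrist("drum_center",.02,"w3")
go(.4545,-.318,.025,88)
E
```

```text
time: 7.55
tcp_pos: [0.4501, -0.3149, 0.1517]
orientation: [3.141, 0.0, 1.53]
contact_force: [-0.4, 0.7, -0.4]
opening: 0.0883
finger_force: 0.0
drum_center 0.66 [242.   0.  31.  21.] [ 416.8 -179.8] [17. 13.] -2.8 [ 415.9 -178.8]
drum_center 0.55 [288. 194.  84.  88.] [ 455.  -320.6] [61. 58.] 89.4 [ 454.9 -320. ]
shift cm [-0.42  0.33 12.64] rot [ 0.  -0.  -0.2] yaw now 87.8 j6 -35.0 t 7.65
```

View pics/w3.png

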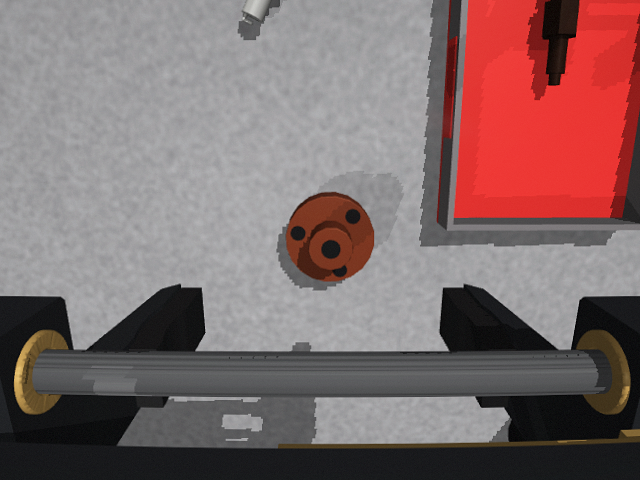

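The wrist view shows the drum with its boss top at (331,249), clear of the fingers. The burnt plug lies flat in the red tray at (560,40).

Run:
```python
from h import *
ii=cams.camera_info("wrist"); p=plane(ii,[[331,249]],.042)[0]; print(p); go(.4548,(p[1]-.32)/2,.0235,88);go(p[0],p[1],.0235,88)
```

```text
[ 0.45653884 -0.32032751  0.042     ]
shift cm [-0.64  0.36 12.79] rot [ 0.  -0.  -0.2] yaw now 87.8 j6 -35.0 t 7.65
shift cm [-0.65  0.54 12.79] rot [ 0.  -0.  -0.2] yaw now 87.8 j6 -35.0 t 7.65
```

```bash
python3 -m inch '[{"claw":8.8,"xyz":[-0.6,0.48,4],"rotation":[0,0,0]},{"claw":7,"xyz":[0,0,4],"rotation":[0,0,0]},{"claw":6,"xyz":[0,0,3],"rotation":[0,0,0]},{"claw":5,"xyz":[0,0,1.75],"rotation":[0,0,0]},{"claw":5,"xyz":[0,0,0],"rotation":[0,0,0]},{"claw":1,"xyz":[0,0,0],"rotation":[0,0,0]},{"claw":1,"xyz":[0,0,0],"rotation":[0,0,0]},{"claw":1,"xyz":[0,0,0],"rotation":[0,0,0]},{"claw":1,"xyz":[0,0,0],"rotation":[0,0,0]}]' 40
python3 -m inch '[{"claw":1,"xyz":[0,0,-1],"rotation":[0,0,0]},{"claw":1,"xyz":[0,0,-3],"rotation":[0,0,0]},{"claw":1,"xyz":[0,0,-4],"rotation":[0,0,0]},{"claw":1,"xyz":[0,0,-1],"rotation":[0,0,0]},{"claw":1,"xyz":[0,0,0],"rotation":[0,0,0]}]'
python3 - <<'E'
from h import *
go(.603,-.277,.11,88)
E
```

```text
time: 8.55
tcp_pos: [0.4558, -0.3207, 0.0253]
orientation: [3.141, 0.001, 1.533]
contact_force: [-1.8, 1.7, 4.4]
opening: 0.0269
finger_force: 40.0
time: 9.05
tcp_pos: [0.457, -0.3216, 0.1168]
orientation: [3.137, 0.003, 1.532]
contact_force: [0.2, 0.3, -1.7]
opening: 0.0271
finger_force: 40.0
shift cm [ 5.02 14.41  0.74] rot [ 0.3  0.2 -0.2] yaw now 87.8 j6 -36.0 t 9.05
```

```bash
python3 -m inch '[{"claw":1,"xyz":[0.8,2.4,0],"rotation":[0,0,0]},{"claw":1,"xyz":[1.3,3.8,0],"rotation":[0,0,0]},{"claw":1,"xyz":[1.3,3.8,0],"rotation":[0,0,0]},{"claw":1,"xyz":[1,2.8,0],"rotation":[0,0,0]},{"claw":1,"xyz":[0.6,1.6,0],"rotation":[0,0,0]},{"claw":1,"xyz":[0,0,0],"rotation":[0,0,0]},{"claw":1,"xyz":[0,0,0],"rotation":[0,0,0]}]'
python3 - <<'E'
from h import *
go(.603,-.277,.0295,88)
ii=wrist("drum_center",.09,"w4")
E
```

```text
time: 9.75
tcp_pos: [0.5996, -0.2755, 0.1123]
orientation: [-3.138, -0.001, 1.533]
contact_force: [0.8, 0.2, -1.0]
opening: 0.0268
finger_force: 40.0
shift cm [-0.15  0.37  8.27] rot [-0.2 -0.1 -0.1] yaw now 87.9 j6 -25.0 t 9.75
drum_center 0.86 [248. 229. 145. 120.] [ 597.1 -276. ] [59. 55.] 62.4 [ 599.1 -272.8]
```

View pics/w4.png

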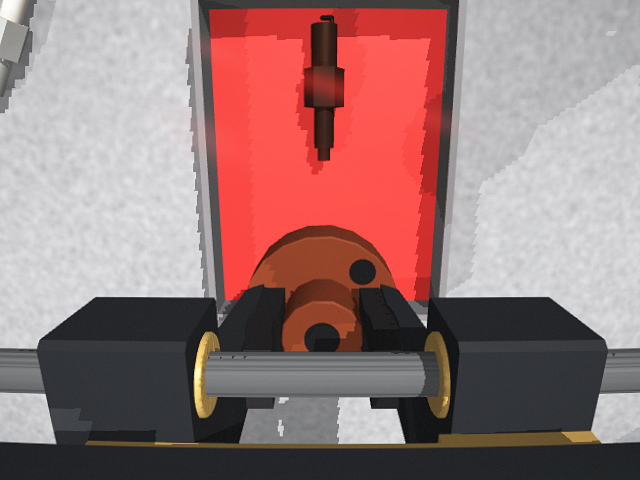

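The drum hangs level (boss at (323,340)) between the near wall and the plug, whose tip is at (324,160). I'm lowering it.

```bash
python3 -m inch '[{"claw":1,"xyz":[0.15,0.35,3],"rotation":[0,0,0]},{"claw":1,"xyz":[0,0,2.6],"rotation":[0,0,0]},{"claw":1,"xyz":[0,0,1.6],"rotation":[0,0,0]},{"claw":1,"xyz":[0,0,1],"rotation":[0,0,0]},{"claw":1,"xyz":[0,0,0.05],"rotation":[0,0,0]},{"claw":1,"xyz":[0,0,0],"rotation":[0,0,0]},{"claw":4.5,"xyz":[0,0,0],"rotation":[0,0,0]},{"claw":4.5,"xyz":[0,0,0],"rotation":[0,0,0]},{"claw":4.5,"xyz":[0,0,0],"rotation":[0,0,0]},{"claw":4.5,"xyz":[0,0,-3],"rotation":[0,0,0]},{"claw":8.8,"xyz":[0,0,-4],"rotation":[0,0,0]},{"claw":8.8,"xyz":[0,0,-5],"rotation":[0,0,0]}]'
python3 - <<'E'
from h import *
go(.427,-.150,.16,63.4)
E
```

```text
time: 11.05
tcp_pos: [0.6032, -0.2736, 0.1507]
orientation: [-3.138, -0.002, 1.533]
contact_force: [0.5, -1.0, -0.2]
opening: 0.059
finger_force: 0.0
shift cm [ 11.68 -18.08  -0.84] rot [-0.2 -0.  24.4] yaw now 87.8 j6 -24.0 t 11.05
```

```bash
python3 -m inch '[{"claw":8.8,"xyz":[2.34,-3.62,-0.2],"rotation":[0,0,0]},{"claw":8.8,"xyz":[2.34,-3.62,-0.2],"rotation":[0,0,0]},{"claw":8.8,"xyz":[2.34,-3.62,-0.2],"rotation":[0,0,0]},{"claw":8.8,"xyz":[2.34,-3.62,-0.2],"rotation":[0,0,0]},{"claw":8.8,"xyz":[2.34,-3.62,-0.2],"rotation":[0,0,0]},{"claw":8.8,"xyz":[0,0,0],"rotation":[0,0,8.1]},{"claw":8.8,"xyz":[0,0,0],"rotation":[0,0,8.1]},{"claw":8.8,"xyz":[0,0,0],"rotation":[0,0,8.1]},{"claw":8.8,"xyz":[0,0,0],"rotation":[0,0,0]},{"claw":8.8,"xyz":[0,0,0],"rotation":[0,0,0]}]'
python3 - <<'E'
from h import *
ii=wrist("plug_good_center",.0095,"w5")
E
```

```text
time: 12.05
tcp_pos: [0.4285, -0.1507, 0.1618]
orientation: [3.141, -0.0, 1.112]
contact_force: [-0.1, 0.2, -0.1]
opening: 0.0881
finger_force: 0.0
plug_good_center 0.59 [304. 167.  33. 107.] [ 427.  -149.9] [75. 22.] 64.2 [ 426.7 -151.4]
```

View pics/w5.png

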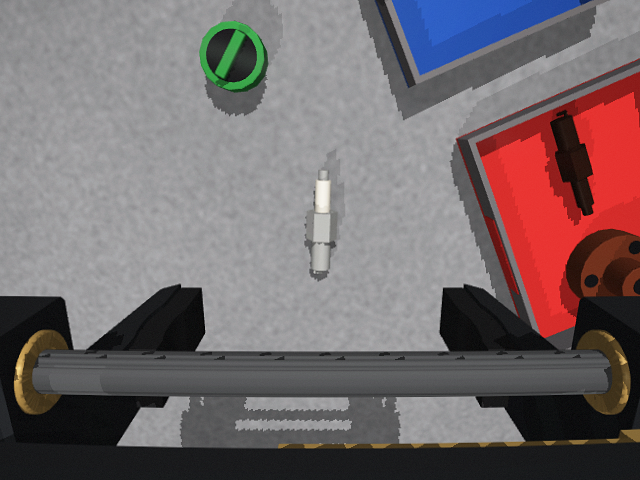

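The white plug's hexagon is at (321,228), between the fingers. Both scrap parts lie flat and apart in the red tray.

Run:
```python
from h import *
ii=cams.camera_info("wrist"); p=plane(ii,[[321,228]],.0095)[0]; print(p); go(p[0],p[1],.004,64.5)
```

```text
[ 0.42573364 -0.15319224  0.0095    ]
shift cm [-0.34 -0.13 15.76] rot [ 0.   0.  -0.8] yaw now 63.7 j6 4.0 t 12.15
```

```bash
python3 -m inch '[{"claw":8.8,"xyz":[-0.34,-0.13,4],"rotation":[0,0,-0.8]},{"claw":8.8,"xyz":[0,0,4],"rotation":[0,0,0]},{"claw":7,"xyz":[0,0,4],"rotation":[0,0,0]},{"claw":6,"xyz":[0,0,2.4],"rotation":[0,0,0]},{"claw":5,"xyz":[0,0,1.2],"rotation":[0,0,0]},{"claw":1,"xyz":[0,0,0],"rotation":[0,0,0]},{"claw":1,"xyz":[0,0,0],"rotation":[0,0,0]},{"claw":1,"xyz":[0,0,0],"rotation":[0,0,0]},{"claw":1,"xyz":[0,0,0],"rotation":[0,0,0]},{"claw":1,"xyz":[0,0,0],"rotation":[0,0,0]},{"claw":1,"xyz":[0,0,0],"rotation":[0,0,0]}]' 25
python3 -m inch '[{"claw":1,"xyz":[0,0,-2],"rotation":[0,0,0]},{"claw":1,"xyz":[0,0,-4],"rotation":[0,0,0]},{"claw":1,"xyz":[0,0,-4],"rotation":[0,0,0]},{"claw":1,"xyz":[0,0,0],"rotation":[0,0,0]}]'
python3 - <<'E'
from h import *
go(.594,-.007,.10,87.5)
E
```

```text
time: 13.25
tcp_pos: [0.4263, -0.1533, 0.0062]
orientation: [3.14, -0.0, 1.123]
contact_force: [-0.1, -0.5, 2.6]
opening: 0.0206
finger_force: 24.9
time: 13.65
tcp_pos: [0.43, -0.1549, 0.1112]
orientation: [3.13, -0.001, 1.123]
contact_force: [0.4, -0.6, -0.1]
opening: 0.0206
finger_force: 24.9
shift cm [20.44  8.36  1.23] rot [  0.7   0.1 -23.2] yaw now 64.3 j6 3.0 t 13.65
```

```bash
python3 -m inch '[{"claw":1,"xyz":[2.4,1,0],"rotation":[0,0,0]},{"claw":1,"xyz":[4.2,1.7,0],"rotation":[0,0,0]},{"claw":1,"xyz":[4.5,1.8,0],"rotation":[0,0,0]},{"claw":1,"xyz":[4.5,1.8,0],"rotation":[0,0,0]},{"claw":1,"xyz":[3,1.3,0],"rotation":[0,0,0]},{"claw":1,"xyz":[1.8,0.8,0],"rotation":[0,0,0]},{"claw":1,"xyz":[0,0,0],"rotation":[0,0,0]},{"claw":1,"xyz":[0,0,0],"rotation":[0,0,0]}]'
python3 - <<'E'
from h import *
go(.594,-.007,.0105,64)
E
```

```text
time: 14.45
tcp_pos: [0.5887, -0.0055, 0.1041]
orientation: [-3.139, 0.001, 1.124]
contact_force: [-0.3, -0.1, -0.3]
opening: 0.0206
finger_force: 24.9
shift cm [0.11 0.57 9.36] rot [-0.1  0.1  0.4] yaw now 64.4 j6 23.0 t 14.45
```

```bash
python3 -m inch '[{"claw":1,"xyz":[0.1,0.4,3],"rotation":[0,0,0]},{"claw":1,"xyz":[0,0,3.2],"rotation":[0,0,0]},{"claw":1,"xyz":[0,0,2],"rotation":[0,0,0]},{"claw":1,"xyz":[0,0,1.1],"rotation":[0,0,0]},{"claw":1,"xyz":[0,0,0],"rotation":[0,0,0]},{"claw":3.5,"xyz":[0,0,0],"rotation":[0,0,0]},{"claw":3.5,"xyz":[0,0,0],"rotation":[0,0,0]},{"claw":3.5,"xyz":[0,0,0],"rotation":[0,0,0]},{"claw":3.5,"xyz":[0,0,-3],"rotation":[0,0,0]},{"claw":3.5,"xyz":[0,0,-4],"rotation":[0,0,0]},{"claw":8.8,"xyz":[0,0,-5],"rotation":[0,0,0]},{"claw":8.8,"xyz":[0,0,0],"rotation":[0,0,0]}]'
python3 - <<'E'
from h import *
go(.4264,-.025,.15)
E
```

```text
time: 15.65
tcp_pos: [0.5997, -0.0067, 0.1414]
orientation: [3.127, -0.006, 1.123]
contact_force: [1.3, 0.2, 1.3]
opening: 0.0489
finger_force: 0.0
shift cm [ -9.15 -14.81  -1.12] rot None yaw now 64.3 j6 23.0 t 15.65
```

```bash
python3 -m inch '[{"claw":8.8,"xyz":[-2.29,-3.7,-0.2],"rotation":[0,0,0]},{"claw":8.8,"xyz":[-2.29,-3.7,-0.2],"rotation":[0,0,0]},{"claw":8.8,"xyz":[-2.29,-3.7,-0.2],"rotation":[0,0,0]},{"claw":8.8,"xyz":[-2.29,-3.7,-0.2],"rotation":[0,0,0]},{"claw":8.8,"xyz":[0,0,0],"rotation":[0,0,0]},{"claw":8.8,"xyz":[0,0,0],"rotation":[0,0,0]}]'
python3 - <<'E'
from h import *
ii=wrist("cap_green_center",.02,"w6")
go(.4264,-.025,.005)
E
```

```text
time: 16.25
tcp_pos: [0.4202, -0.0249, 0.1406]
orientation: [3.14, -0.001, 1.122]
contact_force: [0.6, -0.5, 0.1]
opening: 0.0877
finger_force: 0.0
cap_green_center 0.89 [300. 195.  61.  70.] [425.6 -24.3] [44. 41.] 89.4 [426.1 -23.9]
shift cm [ 0.17  0.36 13.61] rot None yaw now 64.3 j6 19.0 t 16.35
```

View pics/w6.png

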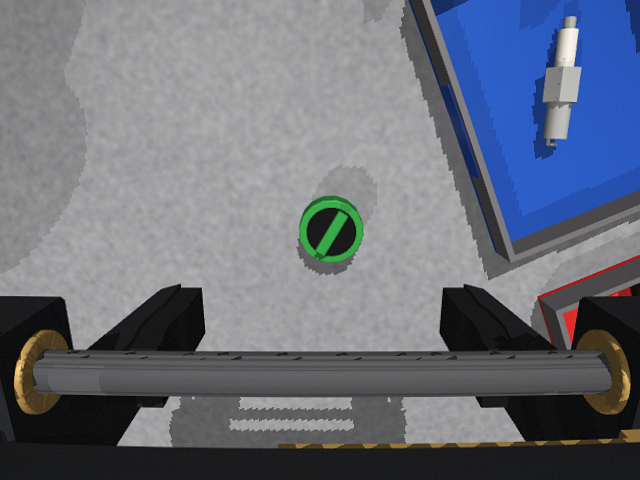

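The green cap is centred at (332,230). The good plug lies flat in the blue tray at (562,85).

```bash
python3 -m inch '[{"claw":8.8,"xyz":[0.3,0.48,4],"rotation":[0,0,0]},{"claw":8.8,"xyz":[0,0,4],"rotation":[0,0,0]},{"claw":8.8,"xyz":[0,0,3],"rotation":[0,0,0]},{"claw":8,"xyz":[0,0,1.6],"rotation":[0,0,0]},{"claw":7,"xyz":[0,0,0.9],"rotation":[0,0,0]},{"claw":3,"xyz":[0,0,0],"rotation":[0,0,0]},{"claw":3,"xyz":[0,0,0],"rotation":[0,0,0]},{"claw":3,"xyz":[0,0,0],"rotation":[0,0,0]},{"claw":3,"xyz":[0,0,0],"rotation":[0,0,0]},{"claw":3,"xyz":[0,0,0],"rotation":[0,0,0]}]' 25
python3 -m inch '[{"claw":3,"xyz":[0,0,-2],"rotation":[0,0,0]},{"claw":3,"xyz":[0,0,-4],"rotation":[0,0,0]},{"claw":3,"xyz":[0,0,-4],"rotation":[0,0,0]},{"claw":3,"xyz":[0,0,0],"rotation":[0,0,0]}]'
python3 - <<'E'
from h import *
# yellow tray long axis -83.2 deg -> 96.8; first cap at tray y = -40 mm
a=np.radians(96.8); c=np.array([.639,.232]); l=np.array([np.cos(a),np.sin(a)])
print(c-.04*l,c+.04*l); go(*(c-.04*l),.11)
E
```

```text
time: 17.35
tcp_pos: [0.4275, -0.0244, 0.0065]
orientation: [3.139, -0.001, 1.123]
contact_force: [0.3, 0.5, 2.2]
opening: 0.0412
finger_force: 25.0
time: 17.75
tcp_pos: [0.4311, -0.0248, 0.1114]
orientation: [3.13, -0.004, 1.123]
contact_force: [1.0, 0.1, 0.4]
opening: 0.0413
finger_force: 25.0
[0.64373616 0.19228138] [0.63426384 0.27171862]
shift cm [28.78  9.76  0.36] rot None yaw now 64.3 j6 19.0 t 17.75
```

```bash
python3 -m inch '[{"claw":3,"xyz":[2.4,0.8,0],"rotation":[0,0,0]},{"claw":3,"xyz":[4.2,1.4,0],"rotation":[0,0,0]},{"claw":3,"xyz":[4.6,1.6,0],"rotation":[0,0,0]},{"claw":3,"xyz":[4.6,1.6,0],"rotation":[0,0,0]},{"claw":3,"xyz":[4.6,1.6,0],"rotation":[0,0,0]},{"claw":3,"xyz":[4.2,1.4,0],"rotation":[0,0,0]},{"claw":3,"xyz":[2.6,0.9,0],"rotation":[0,0,0]},{"claw":3,"xyz":[1.6,0.5,0],"rotation":[0,0,0]},{"claw":3,"xyz":[0,0,0],"rotation":[0,0,0]},{"claw":3,"xyz":[0,0,0],"rotation":[0,0,0]}]'
python3 - <<'E'
from h import *
ii=wrist("tray_yellow",.026,"w7")
go(.6437,.1923,.0110)
E
```

```text
time: 18.75
tcp_pos: [0.6383, 0.1925, 0.1042]
orientation: [-3.14, 0.002, 1.123]
contact_force: [-0.4, -0.3, 0.1]
opening: 0.0415
finger_force: 25.0
tray_yellow 0.7 [ 88.   5. 395. 298.] [640.  234.1] [177. 138.] -84.3 [644.1 248.5]
shift cm [0.3  0.49 9.37] rot None yaw now 64.3 j6 40.0 t 18.85
```

View pics/w7.png

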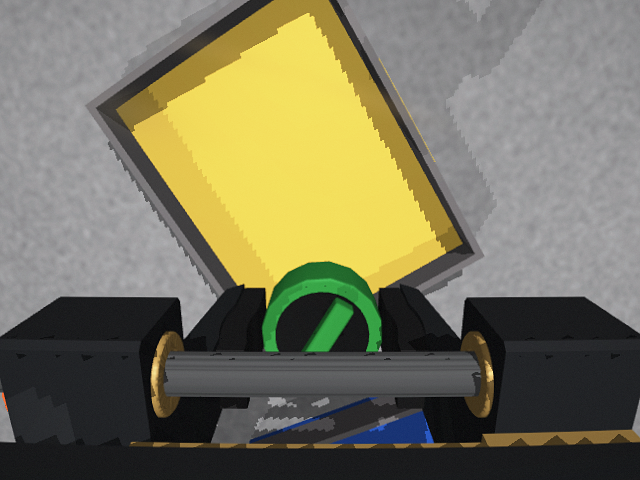

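The cap hangs level (322,310) over the near end of the yellow tray, and the tray's measured pose agrees with the first measurement.

```bash
python3 -m inch '[{"claw":3,"xyz":[0.3,0.3,3],"rotation":[0,0,0]},{"claw":3,"xyz":[0,0,3.2],"rotation":[0,0,0]},{"claw":3,"xyz":[0,0,2],"rotation":[0,0,0]},{"claw":3,"xyz":[0,0,1.1],"rotation":[0,0,0]},{"claw":3,"xyz":[0,0,0],"rotation":[0,0,0]},{"claw":5.5,"xyz":[0,0,0],"rotation":[0,0,0]},{"claw":5.5,"xyz":[0,0,0],"rotation":[0,0,0]},{"claw":5.5,"xyz":[0,0,0],"rotation":[0,0,0]},{"claw":5.5,"xyz":[0,0,-3],"rotation":[0,0,0]},{"claw":5.5,"xyz":[0,0,-4],"rotation":[0,0,0]},{"claw":8.8,"xyz":[0,0,-5],"rotation":[0,0,0]},{"claw":8.8,"xyz":[0,0,0],"rotation":[0,0,0]}]'
python3 - <<'E'
from h import *
go(.4265,.1825,.15)
E
```

```text
time: 20.05
tcp_pos: [0.6493, 0.1959, 0.1425]
orientation: [3.129, -0.011, 1.123]
contact_force: [2.2, 0.3, 0.3]
opening: 0.0689
finger_force: 0.0
shift cm [-10.85 -19.49  -1.1 ] rot None yaw now 64.3 j6 40.0 t 20.05
```

```bash
python3 -m inch '[{"claw":8.8,"xyz":[-2.17,-3.9,0],"rotation":[0,0,0]},{"claw":8.8,"xyz":[-2.17,-3.9,0],"rotation":[0,0,0]},{"claw":8.8,"xyz":[-2.17,-3.9,0],"rotation":[0,0,0]},{"claw":8.8,"xyz":[-2.17,-3.9,0],"rotation":[0,0,0]},{"claw":8.8,"xyz":[-2.17,-3.7,0],"rotation":[0,0,0]},{"claw":8.8,"xyz":[0,0,0],"rotation":[0,0,0]},{"claw":8.8,"xyz":[0,0,0],"rotation":[0,0,0]}]'
python3 - <<'E'
from h import *
ii=wrist("cap_orange_center",.02,"w8")
go(.4265,.1825,.005)
E
```

```text
time: 20.75
tcp_pos: [0.4221, 0.1802, 0.1329]
orientation: [3.14, -0.001, 1.123]
contact_force: [1.0, 0.3, 0.1]
opening: 0.0879
finger_force: 0.0
cap_orange_center 0.85 [293. 194.  71.  69.] [427.4 184.3] [43. 41.] 47.9 [427.2 184.7]
shift cm [ 0.25  0.1  12.84] rot None yaw now 64.3 j6 46.0 t 20.85
```

View pics/w8.png

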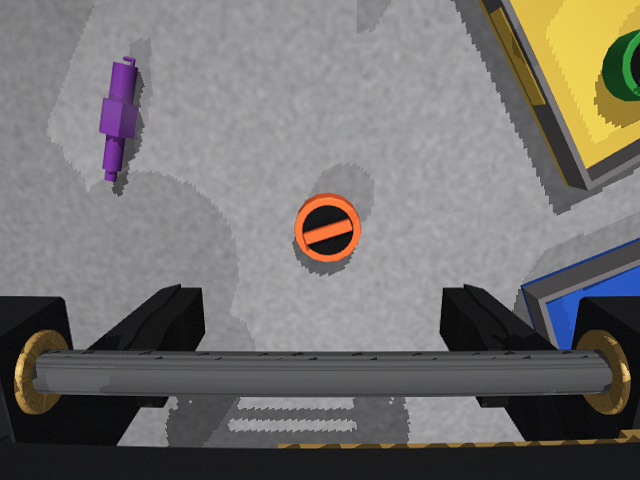

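The orange cap is centred at (328,228) between the fingers, and the green cap sits in the yellow tray.

```bash
python3 -m inch '[{"claw":8.8,"xyz":[0.4,0.1,4],"rotation":[0,0,0]},{"claw":8.8,"xyz":[0,0,4],"rotation":[0,0,0]},{"claw":8.8,"xyz":[0,0,2.5],"rotation":[0,0,0]},{"claw":8,"xyz":[0,0,1.4],"rotation":[0,0,0]},{"claw":7,"xyz":[0,0,0.8],"rotation":[0,0,0]},{"claw":3,"xyz":[0,0,0],"rotation":[0,0,0]},{"claw":3,"xyz":[0,0,0],"rotation":[0,0,0]},{"claw":3,"xyz":[0,0,0],"rotation":[0,0,0]},{"claw":3,"xyz":[0,0,0],"rotation":[0,0,0]},{"claw":3,"xyz":[0,0,0],"rotation":[0,0,0]}]' 25
python3 -m inch '[{"claw":3,"xyz":[0,0,-2],"rotation":[0,0,0]},{"claw":3,"xyz":[0,0,-4],"rotation":[0,0,0]},{"claw":3,"xyz":[0,0,-4],"rotation":[0,0,0]},{"claw":3,"xyz":[0,0,0],"rotation":[0,0,0]}]'
python3 - <<'E'
from h import *
go(.6355,.275,.11)
E
```

```text
time: 21.85
tcp_pos: [0.4262, 0.1836, 0.0065]
orientation: [3.14, -0.002, 1.123]
contact_force: [1.0, 0.0, 3.1]
opening: 0.0412
finger_force: 25.0
time: 22.25
tcp_pos: [0.4296, 0.185, 0.1115]
orientation: [3.133, -0.009, 1.123]
contact_force: [0.7, 0.3, 0.4]
opening: 0.0413
finger_force: 25.0
shift cm [17.03 14.66  0.42] rot None yaw now 64.3 j6 46.0 t 22.25
```

```bash
python3 -m inch '[{"claw":3,"xyz":[1.7,1.5,0],"rotation":[0,0,0]},{"claw":3,"xyz":[3.2,2.8,0],"rotation":[0,0,0]},{"claw":3,"xyz":[3.4,2.9,0],"rotation":[0,0,0]},{"claw":3,"xyz":[3.4,2.9,0],"rotation":[0,0,0]},{"claw":3,"xyz":[3.2,2.7,0],"rotation":[0,0,0]},{"claw":3,"xyz":[2.1,1.9,0],"rotation":[0,0,0]},{"claw":3,"xyz":[0,0,0],"rotation":[0,0,0]},{"claw":3,"xyz":[0,0,0],"rotation":[0,0,0]}]'
python3 - <<'E'
from h import *
go(.6355,.275,.011)
E
```

```text
time: 23.05
tcp_pos: [0.6305, 0.2725, 0.1039]
orientation: [-3.14, 0.002, 1.123]
contact_force: [-0.3, -0.9, 0.4]
opening: 0.0413
finger_force: 25.0
shift cm [0.45 0.36 9.29] rot None yaw now 64.3 j6 47.0 t 23.05
```

```bash
python3 -m inch '[{"claw":3,"xyz":[0.3,0.3,3],"rotation":[0,0,0]},{"claw":3,"xyz":[0,0,3.2],"rotation":[0,0,0]},{"claw":3,"xyz":[0,0,2],"rotation":[0,0,0]},{"claw":3,"xyz":[0,0,1.05],"rotation":[0,0,0]},{"claw":3,"xyz":[0,0,0],"rotation":[0,0,0]},{"claw":5.5,"xyz":[0,0,0],"rotation":[0,0,0]},{"claw":5.5,"xyz":[0,0,0],"rotation":[0,0,0]},{"claw":5.5,"xyz":[0,0,0],"rotation":[0,0,0]},{"claw":5.5,"xyz":[0,0,-3],"rotation":[0,0,0]},{"claw":5.5,"xyz":[0,0,-4],"rotation":[0,0,0]},{"claw":8.8,"xyz":[0,0,-5],"rotation":[0,0,0]},{"claw":8.8,"xyz":[0,0,-5],"rotation":[0,0,0]}]'
python3 -m inch '[{"claw":8.8,"xyz":[0,-4.8,0],"rotation":[0,0,0]},{"claw":8.8,"xyz":[0,-4.8,0],"rotation":[0,0,0]},{"claw":8.8,"xyz":[0,-4.8,0],"rotation":[0,0,0]},{"claw":8.8,"xyz":[0,-4.8,0],"rotation":[0,0,0]},{"claw":8.8,"xyz":[0,-2.5,0],"rotation":[0,0,0]},{"claw":8.8,"xyz":[0,0,0],"rotation":[0,0,0]},{"claw":8.8,"xyz":[0,0,0],"rotation":[0,0,0]}]'
python3 - <<'E'
from h import *
a=cams.camera("top")[130:280,110:560]; cv2.imwrite("pics/end.png",cv2.resize(a,(800,267),interpolation=cv2.INTER_CUBIC)[:,:,::-1])
b=cams.camera("scene")[170:390,160:440]; cv2.imwrite("pics/end2.png",cv2.resize(b,(760,597),interpolation=cv2.INTER_CUBIC)[:,:,::-1])
E
```

```text
time: 24.25
tcp_pos: [0.6348, 0.274, 0.1846]
orientation: [-3.141, 0.0, 1.123]
contact_force: [1.1, -0.4, -0.5]
opening: 0.069
finger_force: 0.0
time: 24.95
tcp_pos: [0.4398, 0.3686, 0.1837]
orientation: [3.14, -0.001, 1.124]
contact_force: [0.1, -1.0, -0.1]
opening: 0.0877
finger_force: 0.0
```

View pics/end.png

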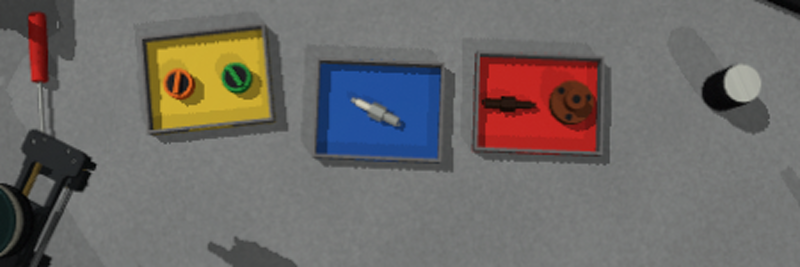

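View pics/end2.png

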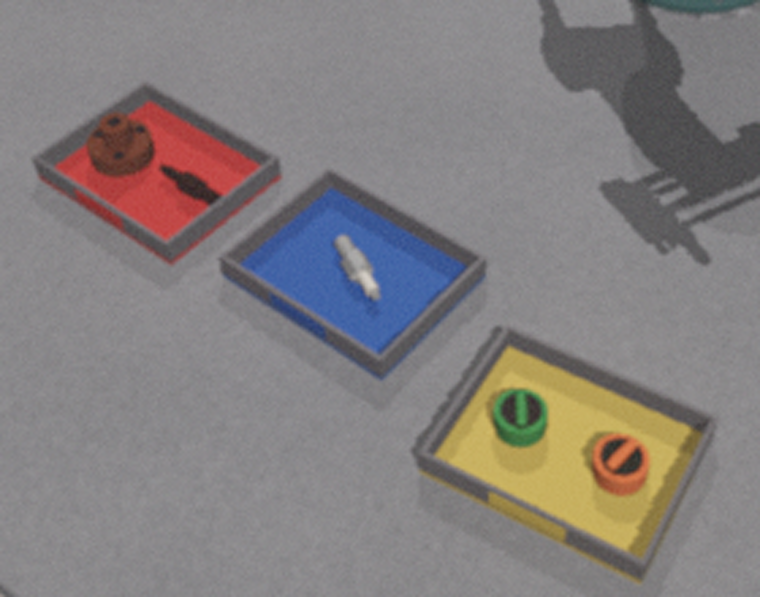

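Both views show every part flat in its tray: in the top crop, caps at (179,83) and (236,78), white plug at (377,110), brown plug at (510,104) and drum at (572,102). The can and screwdriver are where they were.

```bash
python3 -c "from plant import finish_job; print(finish_job())"
```

```text
the job is handed in; nothing more can be done
None
```

All five parts are sorted into their trays, lying flat and apart, with the caps and drum the right way up, and the job was handed in at about 25 s of the 120 s allowed.

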